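# Spatula out of the slide-top utensil box

### The job

Slide the lid of the wooden utensil box all the way open by its grip, to the stop. Then take out the long spatula lying inside: the opening is shorter than the spatula, so raise its handle end first and draw it out on the slant from under the fixed deck. Finish while still holding the spatula in the gripper, still in the air with every part of it at least 5 cm above the rim of the box; leave the lid open and the other things on the worktop where they are.

Things in the scene. Friction and masses are not known exactly. Their poses are not given: they have to be found in the camera images.
- utensil_box: wooden utensil box fixed to the worktop, 248 (x) x 152 mm (y). x axis along the box, roughly to the robot's left, z up; origin at the centre of its underside. Inside: x -118 to +118, y -70 to +70 mm, floor 6 mm above the worktop. Walls 52 mm high (the rim), 6 mm thick. The +x half (x +6 to +118) is roofed by a fixed deck, 46 to 52 mm up, with side lips to 64 mm that guide the lid
- opening (a point): middle of the box's opening, 52 mm above the worktop, at x = -56 mm in the box frame: a hole 124 mm long (box x -118 to +6 mm) and 140 mm wide, shut at first by the sliding lid
- lid_panel (a joint): travel of the flat wooden sliding lid along the box's +x axis, m: 0 = shut, 0.124 = fully open at the stop, lying on top of the fixed deck; stays where it is left, about 1.5 N friction. The lid is 130 mm long, 6 mm thick, its top 59 mm above the worktop; it starts 0 to 0.03 open
- lid_grip (a point): middle of the wooden grip bar on the lid, 71 mm above the worktop; the bar is 46 mm long along the box's x, 18 mm wide along its y, and stands 24 mm high on the lid (its top 83 mm above the worktop). Moves with the lid
- spatula: the long spatula, 200 x 42 x 15 mm, 45 g, lying inside the box near its middle, along it, handle under the sliding lid and blade under the fixed deck. Origin at the centre of its underside, x axis towards the blade, z up. Handle: x -100 to +45 mm, 16 mm wide, 1 to 15 mm above the underside; blade: x +40 to +100 mm, 42 mm wide, 14 mm thick
- blade_tip (a point): end of the spatula's blade, 100 mm along +x from its origin, at mid thickness
- handle_end (a point): end of the spatula's handle, 100 mm along -x from its origin, at mid thickness
- small_spatula: a smaller pale spatula, 150 x 30 x 15 mm, lying on the worktop off the handle end of the box (bystander, not the one to fetch); origin at the centre of its underside
- yellow_top_jar: spice jar with a yellow cap, 45 mm across, 100 mm high, on the right, farther from the robot (bystander); origin at the centre of its underside
- teaspoon: teaspoon, 130 x 27 x 11 mm, on the worktop off the decked end of the box (bystander); origin at the centre of its underside
- purple_box: basket-like snap box, 118 x 185 x 59 mm, at the far right (bystander); origin at the centre of its underside
- measure_cup: measuring cup with a flat handle, 60 x 115 x 38 mm, on the left by the sink (bystander); origin at the centre of its underside
- shaker: salt shaker, 44 mm across, 90 mm high, on the left (bystander); origin at the centre of its underside
- dark_top_jar: spice jar with a dark cap, 45 mm across, 105 mm high, on the right, nearer the robot (bystander); origin at the centre of its underside

How it is judged (in metres and radians):
On the way, in this order (a step that is already met when the one before it is completed fails the run):
1. the lid is slid fully open (within 8 mm of its stop) (value of joint lid_panel above 0.116 m), for 0.2 s.
2. the spatula is in the gripper, slanted with its handle end out above the rim while its blade end is still inside the box (height (world z) of handle_end above 0.06 m and height (world z) of blade_tip below 0.052 m and x of blade_tip in the frame of utensil_box above -0.118 m and angle between spatula's own x axis and vertical above 1.72 rad and contact force between the fingers and spatula above 0.5 N), for 0.1 s.
At the end, for the whole second after the job is handed in: The program has ended with the spatula still gripped between the fingers and still (under 3 cm/s), its blade tip, middle and handle end all more than 100 mm above the worktop, touching neither box nor lid, and the lid still within 12 mm of its fully open stop (value of joint lid_panel above 0.112 m and height (world z) of each of handle_end, blade_tip, spatula above 0.1 m and contact force between the fingers and spatula above 0.5 N and contact force between spatula and utensil_box below 0.1 N and linear speed of spatula below 0.03 m/s); the arm keeps its last pose, push and grip.
It fails at once if a bystander on the worktop was moved by more than 3 cm (distance of any of small_spatula, yellow_top_jar, teaspoon, purple_box, measure_cup, shaker, dark_top_jar from where it was at the start of the episode above 0.03 m).
It also fails if it takes over 51 s, if anything falls off the work surface, if the arm or the gripper's body presses on something with over 40 N, if the wrist force passes 120 N, or if a joint passes its speed limit or range.

### The arm

A 6-joint arm with a two-finger parallel gripper is mounted at the origin on a cart in front of the work surface, level with it; the furniture and walls round the work are solid. World frame = base frame: x ahead of the robot, y to its left, z up, the work surface at z = 0. Lengths are in mm, angles in degrees, forces in N, time in s.
With the tool pointing down it reaches from about 350 to 850 mm from the base axis. Payload 8.1 kg.
Tool frame: the origin (TCP) lies at the very end of the fingers, on their centre line; the grasp point (between the pads) lies 19 mm behind it (r.grip_point_offset is the distance from the TCP to the grasp point, in mm); z points along the fingers, y is the line along which they close (so a half turn about z gives the same grasp; the last joint's range is limited). The gripper opens to 85 mm and grips with 20 to 120 N. Pads are 22 mm wide; open, the fingers measure 114 mm over their backs; the gripper's body (76 mm by 85 mm) begins 54 mm behind the grasp point. The pads swing forward as they close: fully open they stand 13 mm farther back than shut.
Start: joints at [-70.325, 7.471, 85.268, -0, 87.261, -4.893], TCP at [249.488, -545.675, 231.292] pointing down, gripper open.
Joint ranges: [-169.43, 169.43], [-51.17, 129.36], [1.28, 143.12], [-76.62, 256.62], [0, 156.53], [-152.29, 152.29]. Speed limits (degrees/s): [136.94, 136.94, 159.86, 180, 180, 180].

### API

Orientations are given as [roll, pitch, yaw] about the fixed x, y, z axes, in that order (R = Rz(yaw) Ry(pitch) Rx(roll)).
In Python, from bench import status, eyes, r gives the robot as it stands.
- The arm moves only by the shell command python3 -m handwheel 'ROWS' [FORCE]. ROWS is a JSON object whose one key "series" holds a list that holds one entry, the list of rows, each a list of 7 numbers: the shift along the tool's x, y, z in cm, then the turn, a rotation vector about the tool's x, y, z in rad, then the opening, from 0 (shut) to 1 (fully open). In form: {"series": [[[tx, ty, tz, rx, ry, rz, claw], ...]]}. A call has 1 to 12 rows; each row is the pose to reach, as a shift and turn from the pose commanded when the call began, along the tool's axes at that moment; what a row does not reach only later rows make up. A row lasts 1/8 s, in which the tool goes at most 62.5 mm and 10.7 degrees, less where a joint would pass 70% of its speed; a pose out of reach is approached as far as the arm can. A call with a gripper value outside its range is refused whole. The fingers move at their own pace and stop on an object; FORCE is the grip in N (left out, the last holds). Time passes only in rows, so rows that repeat a pose let the fingers close. It gives the time, the measured TCP pose, the force, the opening and the grip force at its end, in the units of the state.
- status.sense(): the state, without advancing time (a new reading comes with each control period).
- eyes.snapshot(name): name is "scene" or "top"; returns a dict with "img" (400x640x3 uint8, red, green, blue), "mtx" (3x3 intrinsics, pixels), "R" (3x3) and "t" (3): a world point X has camera coordinates R X + t. Camera axes: x right, y down, z forward; pixel columns grow to the right and rows downward; lengths in mm; the calibration is good to about 2 mm. A picture is of the moment at which its call begins. There is no depth.
- r.hand_in(): hands the job in; it is judged then, once.
The state is a dict: "time": time; "joint_pos": joint angles; "qd": joint speeds; "joint_efforts": joint torques, N m; "tool_pos": TCP position; "tcp_rot": TCP orientation; "ft_force": force on the tool from outside, world axes, zero at the start; "wrist_torque": the same for the moment, N m; "finger_gap": finger opening in mm; "grip_force": force on a finger pad.
Only numpy, scipy, OpenCV 4.12 (cv2) and the standard library are available. Lean on these libraries where they do the work, as an engineer would, in place of code of your own. Each camera call takes 0.05 s, during which the arm holds its last target. There are 200 camera calls.

## Working session

There is one attempt and no reset: what is moved stays moved. The work goes in short steps, Python scripts to look and compute and a shell command to move; the robot and the scene stay as the last step left them, time stands still between calls to the robot, and variables do not carry over. Pictures are saved under pics/ and viewed, at most 10 in all, crops included, and the job is handed in when it is done.

```bash
mkdir -p pics; ls
python3 - <<'E'
from bench import status, eyes, r
import cv2
for n in ("scene","top"):
    s=eyes.snapshot(n); cv2.imwrite(f"pics/{n}0.png",s["img"][...,::-1]); print(n,s["mtx"].tolist(),s["R"].round(4).tolist(),s["t"].round(1).tolist())
print(status.sense())
E
```

```text
pics
scene [[371.1146699963021, 0.0, 318.6324213247896], [0.0, 371.1146699963021, 197.64018752708242], [0.0, 0.0, 1.0]] [[0.6153, -0.7882, 0.0124], [-0.3378, -0.2779, -0.8992], [0.7122, 0.5491, -0.4373]] [-341.6, 202.8, 975.0]
top [[363.21268297921466, 0.0, 320.033789168498], [0.0, 363.21268297921466, 193.0280729148938], [0.0, 0.0, 1.0]] [[0.0248, -0.9996, 0.0106], [-0.989, -0.026, -0.1459], [0.1461, -0.0069, -0.9892]] [-77.0, 461.2, 1349.7]
{'time': 0.1, 'joint_pos': array([-7.03260803e+01,  7.50863259e+00,  8.53242429e+01, -1.62596975e-04,
        8.72623982e+01, -4.89273143e+00]), 'qd': array([ 0.08899367, -0.15665417, -0.17471365,  0.06603696,  0.05559078,
        0.03170658]), 'joint_efforts': array([ 8.30360714e-04, -5.70948887e+01, -5.01942873e+01, -1.50585242e-04,
        8.22758971e-03, -2.03935101e-04]), 'tool_pos': array([ 249.30286475, -545.19968477,  230.36020656]), 'tcp_rot': array([-1.79905060e+02, -7.96413142e-03,  2.45666524e+01]), 'ft_force': array([ 0.54758096,  0.65089239, -0.37280734]), 'wrist_torque': array([-0.00125146,  0.03972337, -0.02710763]), 'grip_force': 0.0, 'finger_gap': 85.61522609188395}
```

View pics/top0.png

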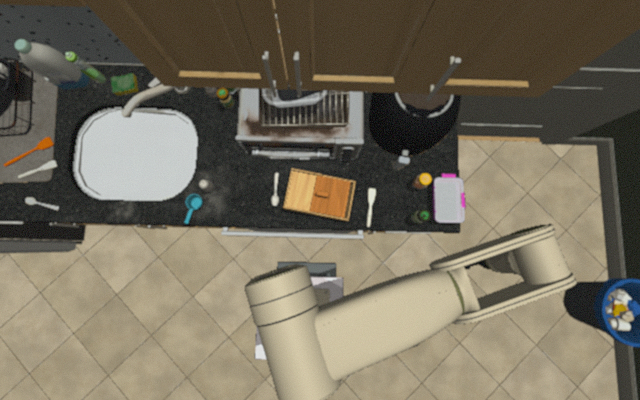

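View pics/scene0.png

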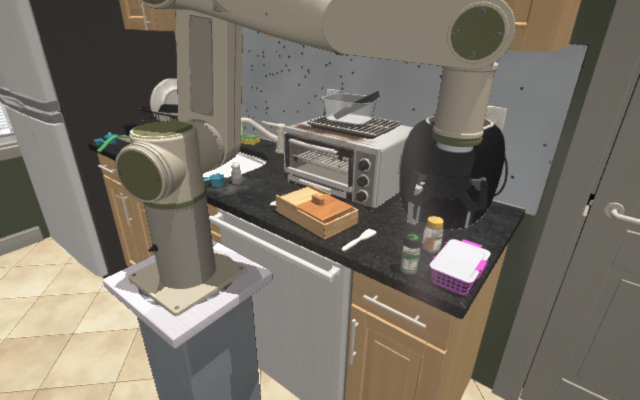

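The top view shows the box at about (320,195), with the orange lid and its grip near (322,194) and the pale deck on the left. The small spatula is at (371,207) and the teaspoon at (276,190). The oven sits behind the box.

```bash
cat > h.py <<'E'
import numpy as np, cv2
from bench import status, eyes, r
def ray(s,uv,z):
    d=s["R"].T@np.linalg.inv(s["mtx"])@np.array([uv[0],uv[1],1.]); c=-s["R"].T@s["t"]
    return c+d*(z-c[2])/d[2]
def proj(s,X):
    p=s["mtx"]@(s["R"]@np.asarray(X,float)+s["t"]); return p[:2]/p[2]
E
python3 - <<'E'
from h import *
a=eyes.snapshot("top"); im=a["img"]
c=cv2.resize(im[155:235,260:390],None,fx=6,fy=6,interpolation=cv2.INTER_CUBIC)[...,::-1]
cv2.imwrite("pics/tc.png",c)
h=cv2.cvtColor(im,cv2.COLOR_RGB2HSV)
m=((h[...,0]<25)&(h[...,1]>90)&(h[...,2]>70)).astype(np.uint8)
m[:160]=0;m[230:]=0;m[:,:270]=0;m[:,365:]=0
cs,_=cv2.findContours(m,0,2); k=max(cs,key=cv2.contourArea)
rc=cv2.minAreaRect(k);print(rc)
for p in cv2.boxPoints(rc): print(p, ray(a,p,52).round(1))
b=eyes.snapshot("scene")
cv2.imwrite("pics/sc.png",cv2.resize(b["img"][165:255,260:390],None,fx=6,fy=6,interpolation=cv2.INTER_CUBIC)[...,::-1])
E
```

```text
((319.35272216796875, 194.0726318359375), (68.12987518310547, 42.69280242919922), 11.633633613586426)
[281.683   208.11122] [399.7  76.7  52. ]
[290.29214 166.29546] [560.   50.4  52. ]
[357.02243 180.03404] [ 513.8 -203.8   52. ]
[348.4133  221.84981] [ 354.8 -173.3   52. ]
```

View pics/tc.png

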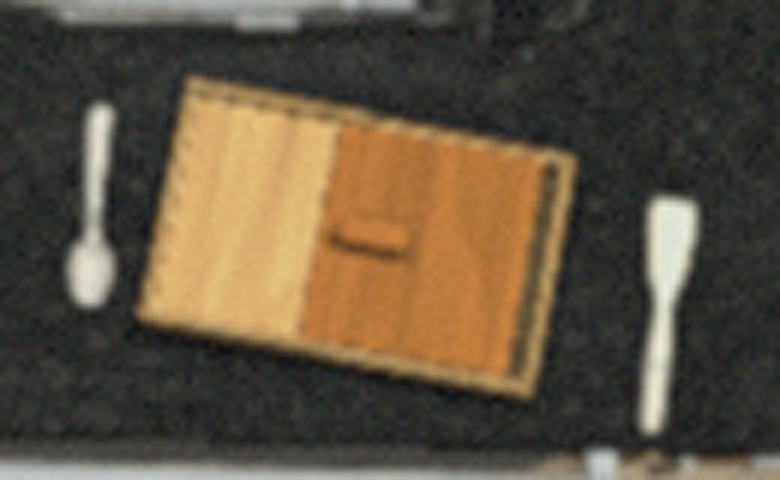

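View pics/sc.png

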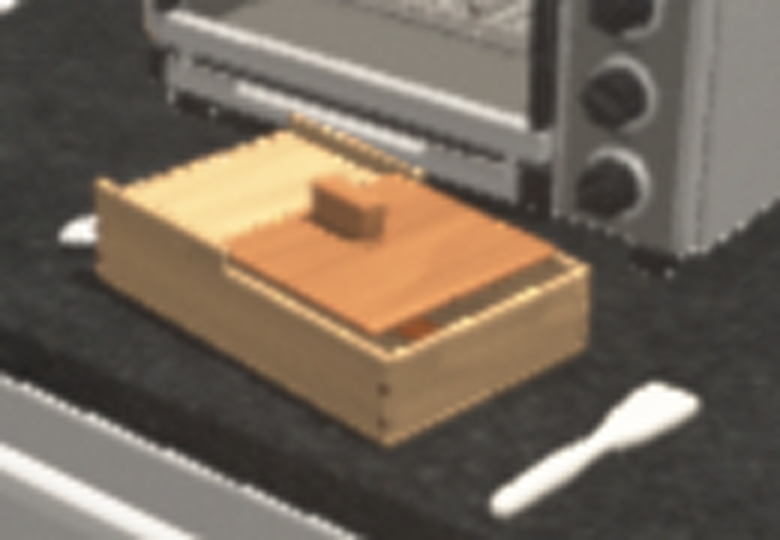

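The top crop shows rim corners at (576,155) and (533,397), lip corners at (190,78) and (138,322), and the lid's edges at x≈321 and x≈525. The grip top is at about (370,235). In the scene crop, the grip is near the deck-side edge of the lid, and a bit of the red spatula handle shows in the gap.

Run:
```python
from h import *
a=eyes.snapshot("top"); b=eyes.snapshot("scene")
T=lambda u,v,z: ray(a,((u+.5)/6-.5+260,(v+.5)/6-.5+155),z)
S=lambda u,v,z: ray(b,((u+.5)/6-.5+260,(v+.5)/6-.5+165),z)
fr,nr=T(576,155,52),T(533,397-8,52); fl,nl=T(190,78,64),T(138,318,64)
for n,p in dict(fr=fr,nr=nr,fl=fl,nl=nl).items(): print(n,p.round(1))
print("scene nr,fr,nl",S(387,355,52).round(1),S(590,265,52).round(1),S(97,180,64).round(1))
d=(fl+nl-fr-nr)[:2]; ax=d/np.linalg.norm(d); d2=(fl+fr-nl-nr)[:2]
print("yaw",np.degrees(np.arctan2(*ax[::-1])),np.degrees(np.arctan2(-d2[0],d2[1]))+180, [np.linalg.norm(x) for x in (fr-nr,fl-nl,(fl-fr)[:2],(nl-nr)[:2])])
c=(fr+nr+fl+nl)[:2]/4; print("centre",c)
ay=np.array([-ax[1],ax[0]])
B=lambda p:(round(float((p[:2]-c)@ax),1),round(float((p[:2]-c)@ay),1))
for n,p in dict(lidL=T(321,230,59),lidR=T(525,267,59),griptop=T(376,232,83),gripbase_near=[*T(370,250,59)],sc_griptop=S(345,192,83),spat=S(418,330,20)).items(): print(n,np.round(p,1),B(np.array(p)))
```

```text
fr [ 512.2 -198.3   52. ]
nr [ 363.9 -173.2   52. ]
fl [552.5  45.7  64. ]
nl [400.5  72.3  64. ]
scene nr,fr,nl [ 366.2 -167.5   52. ] [ 514.1 -194.    52. ] [403.8  69.5  64. ]
yaw 81.05690510034408 80.22789257270774 [np.float64(150.40798110970508), np.float64(154.2982726283801), np.float64(247.37264936549835), np.float64(248.16684077810905)]
centre [457.27112791 -63.3782789 ]
lidL [459.1 -39.   59. ] (24.4, 2.0)
lidR [ 439.2 -166.6   59. ] (-104.7, 1.8)
griptop [455.2 -73.   83. ] (-9.8, 0.5)
gripbase_near [447.3 -69.8  59. ] (-7.9, 8.8)
sc_griptop [450.5 -74.   83. ] (-11.5, 5.1)
spat [ 443.1 -131.1   20. ] (-69.1, 3.5)
```

```bash
python3 -m handwheel '{"series": [[[6,-6,1,0,0,-0.15,1],[11,-10,2,0,0,-0.3,1],[16,-14,3,0,0,-0.45,1],[20,-18,4,0,0,-0.6,0.8],[25,-22,5,0,0,-0.75,0.7],[29,-26,6,0,0,-0.85,0.7],[33,-30,6,0,0,-0.95,0.7],[37,-33.5,6,0,0,-0.983,0.7],[38.2,-34.4,6,0,0,-0.983,0.7],[38.2,-34.4,6,0,0,-0.983,0.7],[38.2,-34.4,6,0,0,-0.983,0.7],[38.2,-34.4,6,0,0,-0.983,0.7]]]}' 60
python3 - <<'E'
from h import *
a=eyes.snapshot("scene")["img"][100:260,230:430]
cv2.imwrite("pics/s2.png",cv2.resize(a,None,fx=4,fy=4,interpolation=cv2.INTER_CUBIC)[...,::-1]); print(status.sense()["joint_pos"].round(1))
E
```

```text
time: 1.8
tool_pos: [453.6, -75.0, 171.3]
tcp_rot: [-180.0, 0.0, 80.8]
ft_force: [0.3, -0.3, -1.0]
finger_gap: 59.6
grip_force: 0.0
[-15.8 -12.8 111.2  -0.   81.6  -6.6]
```

View pics/s2.png

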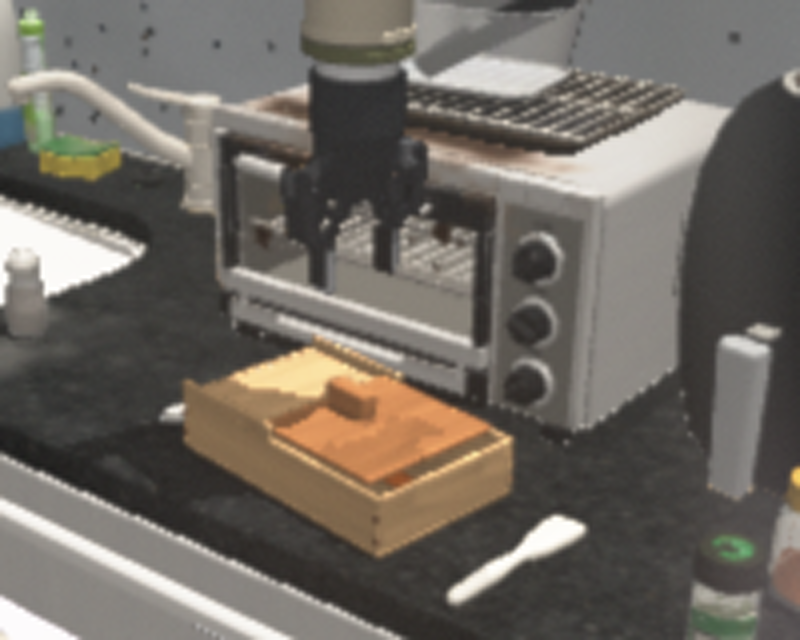

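The scene crop shows the open fingers right above the grip bar, aligned across it, and clear of the oven. Next I'll descend and grip.

```bash
python3 -m handwheel '{"series": [[[0,0,4,0,0,0,0.7],[0,0,7,0,0,0,0.7],[0,0,9,0,0,0,0.6],[0,0,10.2,0,0,0,0.5],[0,0,10.4,0,0,0,0.4],[0,0,10.4,0,0,0,0.25],[0,0,10.4,0,0,0,0.1],[0,0,10.4,0,0,0,0],[0,0,10.4,0,0,0,0],[0,0,10.4,0,0,0,0],[0,0,10.4,0,0,0,0]]]}' 40
```

```text
time: 3.22
tool_pos: [455.4, -74.5, 68.5]
tcp_rot: [179.8, 0.0, 80.9]
ft_force: [6.4, -1.5, -4.6]
finger_gap: 16.8
grip_force: 43.2
```

```bash
python3 -m handwheel '{"series": [[[1,0,0,0,0,0,0],[2.5,0,0,0,0,0,0],[4,0,0,0,0,0,0],[5.5,0,0,0,0,0,0],[7,0,0,0,0,0,0],[8.5,0,0,0,0,0,0],[9.5,0,0,0,0,0,0],[10.2,0,0,0,0,0,0],[10.6,0,0,0,0,0,0],[10.8,0,0,0,0,0,0],[10.8,0,0,0,0,0,0]]]}'; python3 -m handwheel '{"series": [[[0.2,0,0,0,0,0,0],[0.4,0,0,0,0,0,0],[0.6,0,0,0,0,0,0],[0.6,0,0,0,0,0,0]]]}'
```

```text
time: 4.6
tool_pos: [473.1, 31.2, 68.5]
tcp_rot: [179.7, 0.1, 80.9]
ft_force: [8.0, -6.9, -6.3]
finger_gap: 16.9
grip_force: 42.9
time: 5.1
tool_pos: [473.2, 31.7, 68.5]
tcp_rot: [179.8, 0.7, 80.8]
ft_force: [0.9, -37.1, -2.3]
finger_gap: 16.8
grip_force: 43.6
```

The lid is at its stop (37 N). I'll ease off, release, lift and look.

```bash
python3 -m handwheel '{"series": [[[-0.5,0,0,0,0,0,0],[-0.5,0,0,0,0,0,0.2],[-0.5,0,0,0,0,0,0.5],[-0.5,0,0,0,0,0,0.6],[-0.5,0,0,0,0,0,0.6],[-0.5,0,-5,0,0,0,0.6],[-0.5,0,-10,0,0,0,0.6],[-0.5,0,-13,0,0,0,0.5],[-0.5,0,-13,0,0,0,0.5]]]}'
python3 - <<'E'
from h import *
a=eyes.snapshot("scene"); b=eyes.snapshot("top")
A=cv2.resize(a["img"][165:255,260:390],None,fx=6,fy=6,interpolation=cv2.INTER_CUBIC)[:,:780]
cv2.imwrite("pics/s3.png",A[...,::-1])
cv2.imwrite("pics/t3.png",cv2.resize(b["img"][155:235,260:390],None,fx=6,fy=6,interpolation=cv2.INTER_CUBIC)[...,::-1])
E
```

```text
time: 6.22
tool_pos: [473.1, 33.8, 200.7]
tcp_rot: [179.7, -0.0, 80.9]
ft_force: [0.1, 0.4, -0.1]
finger_gap: 42.6
grip_force: 0.0
```

View pics/s3.png

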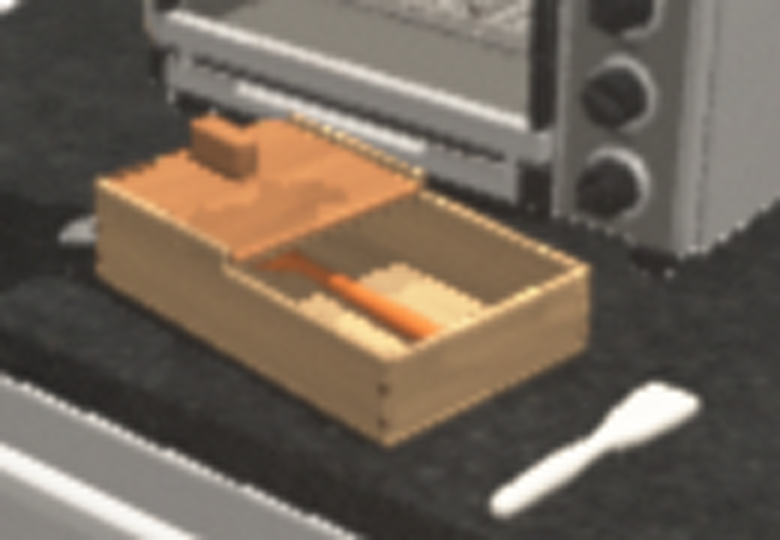

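View pics/t3.png

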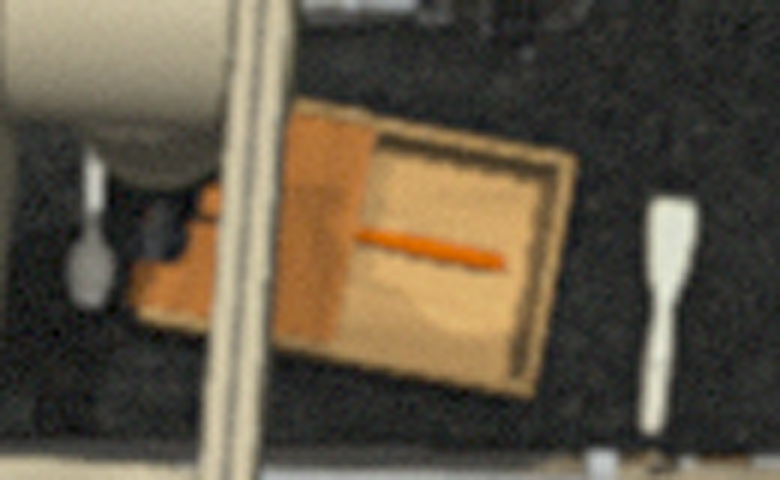

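The lid is fully open. In the top crop the orange handle runs from (358,236) to its end at (505,260). In the scene crop the handle lies flat on the floor of the box.

Run:
```python
from h import *
from scipy.spatial.transform import Rotation as Ro
b=eyes.snapshot("top"); h=cv2.cvtColor(b["img"],cv2.COLOR_RGB2HSV)
m=((h[...,0]<14)&(h[...,1]>205)&(h[...,2]>150)).astype(np.uint8); m[:190]=0;m[202:]=0;m[:,:321]=0;m[:,350:]=0
ys,xs=np.nonzero(m); print(len(xs),xs.min(),xs.max())
P=np.array([ray(b,(x,y),19)[:2] for x,y in zip(xs,ys)])
vx,vy,x0,y0=cv2.fitLine(P.astype(np.float32),cv2.DIST_L2,0,.01,.01).ravel()
d=np.array([vx,vy]); d*=np.sign(vy); q=(P-[x0,y0])@d
e=np.array([x0,y0])+d*q.min(); print("end",e,"yaw",np.degrees(np.arctan2(d[1],d[0])),"width",np.ptp((P-[x0,y0])@[-d[1],d[0]]))
print("end by pick", ray(b,((505.5)/6-.5+260,261/6-.5+155),19)[:2])
st=status.sense(); R=Ro.from_euler("xyz",st["tcp_rot"],degrees=True).as_matrix()
for s in (25,35):
    g=e+d*s; print(s,g, "shift cm",R.T@(np.r_[g,12]-st["tool_pos"])/10)
```

```text
Traceback (most recent call last):
ValueError: zero-size array to reduction operation minimum which has no identity
```

Run:
```python
from h import *
from scipy.spatial.transform import Rotation as Ro
b=eyes.snapshot("top"); h=cv2.cvtColor(b["img"],cv2.COLOR_RGB2HSV)
print(h[196,335],h[205,335],h[197,340])
sat=h[...,1].astype(int); t=(sat[196,335]+sat[205,335])//2
m=(sat>t); m[:190]=0;m[202:]=0;m[:,:322]=0;m[:,348:]=0
ys,xs=np.nonzero(m); print(len(xs),xs.min(),xs.max(),ys.min(),ys.max())
P=np.array([ray(b,(x,y),19)[:2] for x,y in zip(xs,ys)])
vx,vy,x0,y0=cv2.fitLine(P.astype(np.float32),cv2.DIST_L2,0,.01,.01).ravel()
d=np.array([vx,vy]); d*=np.sign(vy); q=(P-[x0,y0])@d
e=np.array([x0,y0])+d*q.min(); print("end",e,"yaw",np.degrees(np.arctan2(d[1],d[0])),"width",np.ptp((P-[x0,y0])@[-d[1],d[0]]))
print("end by pick", ray(b,((505.5)/6-.5+260,261/6-.5+155),19)[:2])
st=status.sense(); R=Ro.from_euler("xyz",st["tcp_rot"],degrees=True).as_matrix()
for s in (25,35):
    g=e+d*s; print(s,g, "shift cm",R.T@(np.r_[g,12]-st["tool_pos"])/10)
```

```text
[ 14 227 219] [ 18 127 215] [ 14 218 213]
66 322 343 193 199
end [ 446.27027813 -154.50055435] yaw 79.43143 width 12.218994376716111
end by pick [ 448.33649834 -156.97473221]
25 [ 450.85558048 -129.92465141] shift cm [-16.4655878    0.72361939  18.37296154]
35 [ 452.68970123 -120.09428909] shift cm [-15.46591622   0.74924871  18.37264273]
```

```bash
python3 -m handwheel '{"series": [[[-5,0.3,0,0,0,0,0.5],[-10,0.6,0,0,0,0,0.5],[-14,0.9,1,0,0,0,0.5],[-16,0.9,4,0,0,0,0.5],[-16,0.9,9,0,0,0,0.5],[-16,0.9,13,0,0,0,0.5],[-16,0.9,16,0,0,0,0.5],[-16,0.9,18,0,0,0,0.5],[-16,0.9,18.8,0,0,0,0.5],[-16,0.9,18.8,0,0,0,0.5]]]}' 60; python3 -m handwheel '{"series": [[[0,0,0,0,0,0,0.3],[0,0,0,0,0,0,0.1],[0,0,0,0,0,0,0],[0,0,0,0,0,0,0],[0,0,0,0,0,0,0],[0,0,0,0,0,0,0]]]}'
```

```text
time: 7.68
tool_pos: [453.8, -125.4, 8.4]
tcp_rot: [-179.9, -0.0, 80.9]
ft_force: [0.6, -0.1, 0.7]
finger_gap: 42.8
grip_force: 0.0
time: 8.43
tool_pos: [455.6, -126.1, 10.3]
tcp_rot: [179.9, 0.0, 80.9]
ft_force: [-1.6, 0.2, 7.0]
finger_gap: 11.6
grip_force: 58.9
```

```bash
python3 -m handwheel '{"series": [[[-0.1,0,-0.6,0,-0.03,0,0],[-0.3,0,-1.2,0,-0.06,0,0],[-0.4,0,-1.8,0,-0.1,0,0],[-0.5,0,-2.5,0,-0.14,0,0],[-0.6,0,-3.2,0,-0.18,0,0],[-0.7,0,-3.9,0,-0.22,0,0],[-0.7,0,-4.5,0,-0.255,0,0],[-0.7,0,-4.5,0,-0.255,0,0],[-0.7,0,-4.5,0,-0.255,0,0]]]}'
python3 - <<'E'
from h import *
a=eyes.snapshot("scene"); A=cv2.resize(a["img"][125:255,260:390],None,fx=4.5,fy=4.5,interpolation=cv2.INTER_CUBIC)
cv2.imwrite("pics/s4.png",A[...,::-1])
E
```

```text
time: 9.55
tool_pos: [453.5, -132.5, 54.2]
tcp_rot: [-180.0, 14.6, 80.9]
ft_force: [0.3, 0.6, -0.5]
finger_gap: 11.5
grip_force: 58.6
```

View pics/s4.png

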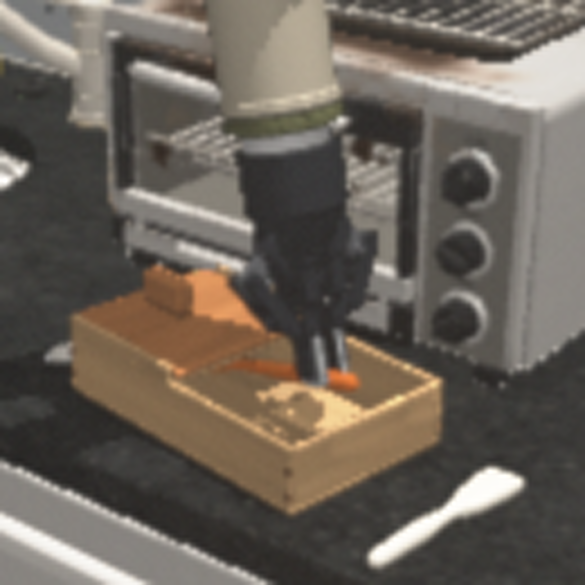

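The scene crop shows the handle raised in the fingers, with its end near (357,380), and the blade still under the deck. A projection check will show whether the spatula tilted along with the gripper.

Run:
```python
from h import *
a=eyes.snapshot("scene"); h=cv2.cvtColor(a["img"],cv2.COLOR_RGB2HSV)
for s in (-30,45,60): 
    for t in (0,6): 
        p=np.array([453.5,-132.5,54.2])+s*np.array([.153,.955,-.252])+t*np.array([.04,.25,.97]); q=proj(a,p); print(s,t,p.round(),((q+.5-[260,125])*4.5-.5).round())
```

```text
-30 0 [ 449. -161.   62.] [354. 386.]
-30 6 [ 449. -160.   68.] [353. 378.]
45 0 [460. -90.  43.] [283. 374.]
45 6 [461. -88.  49.] [282. 366.]
60 0 [463. -75.  39.] [269. 372.]
60 6 [463. -74.  45.] [268. 364.]
```

It tilted with the gripper, so I'll draw it out along its own axis.

```bash
python3 -m handwheel '{"series": [[[-1,0,0,0,0,0,0],[-2.2,0,0,0,0,0,0],[-3.4,0,0,0,0,0,0],[-4.6,0,0,0,0,0,0],[-5.8,0,0,0,0,0,0],[-7,0,0,0,0,0,0],[-8.2,0,0,0,0,0,0],[-9.4,0,0,0,0,0,0],[-10.4,0,0,0,0,0,0],[-11,0,0,0,0,0,0],[-11,0,0,0,0,0,0]]]}'
python3 - <<'E'
from h import *
a=eyes.snapshot("scene"); A=cv2.resize(a["img"][125:255,260:390],None,fx=4.5,fy=4.5,interpolation=cv2.INTER_CUBIC)
cv2.imwrite("pics/s5.png",A[...,::-1])
E
```

```text
time: 11.02
tool_pos: [436.7, -238.1, 82.2]
tcp_rot: [180.0, 14.6, 80.9]
ft_force: [-0.1, -0.1, -0.1]
finger_gap: 11.4
grip_force: 58.6
```

View pics/s5.png

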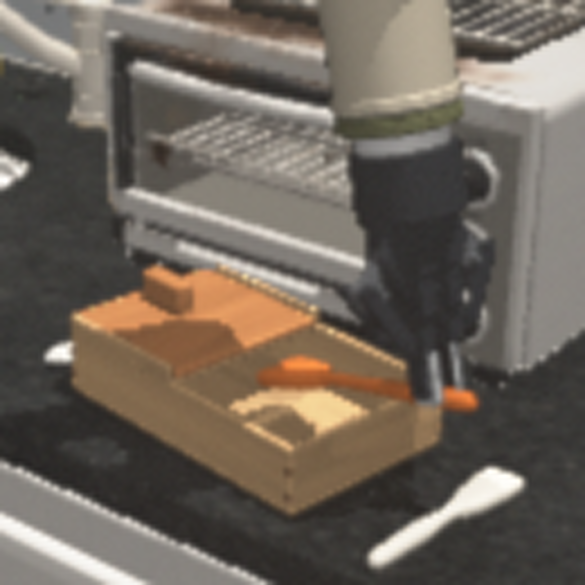

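The blade tip, near (260,375), is clear of the deck edge. Next is a straight lift.

```bash
python3 -m handwheel '{"series": [[[-0.5,0,-1.9,0,0,0,0],[-1,0,-3.9,0,0,0,0],[-1.5,0,-5.8,0,0,0,0],[-2,0,-7.8,0,0,0,0],[-2.5,0,-9.7,0,0,0,0],[-3,0,-11.6,0,0,0,0],[-3.5,0,-13.6,0,0,0,0],[-3.5,0,-13.6,0,0,0,0],[-3.5,0,-13.6,0,0,0,0],[-3.5,0,-13.6,0,0,0,0]]]}'
python3 - <<'E'
from h import *
a=eyes.snapshot("scene"); A=cv2.resize(a["img"][100:260,230:430],None,fx=4,fy=4,interpolation=cv2.INTER_CUBIC)
p=np.array([436.7,-238.1,222])+170*np.array([.153,.955,-.252]); print("expected tip",p,((proj(a,p)-[230,100])*4).round())
cv2.imwrite("pics/s6.png",A[...,::-1])
E
```

```text
time: 12.32
tool_pos: [436.2, -237.1, 221.2]
tcp_rot: [-179.9, 14.6, 80.9]
ft_force: [-0.6, -0.2, -0.9]
finger_gap: 11.4
grip_force: 58.6
expected tip [462.71 -75.75 179.16] [361. 273.]
```

View pics/s6.png

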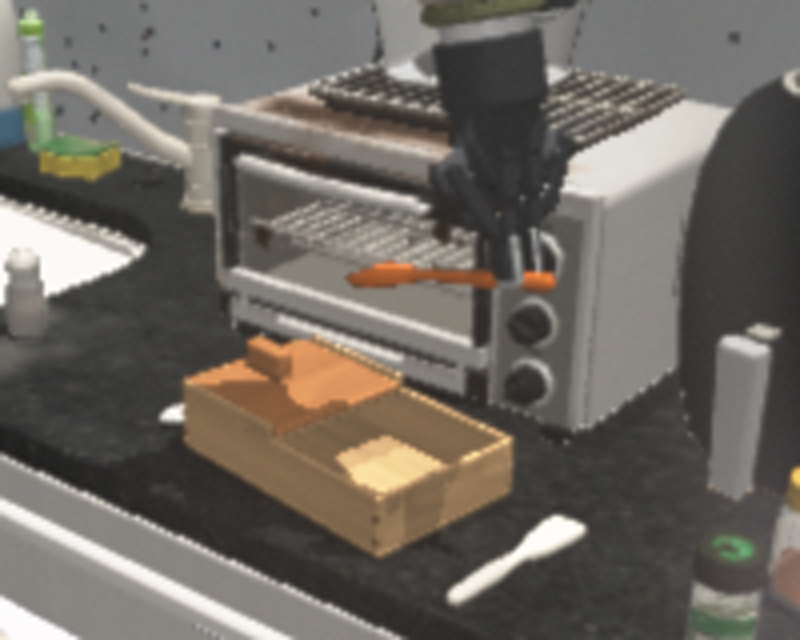

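The spatula is held high, with its tip at about (350,278) against an expected (361,273), so roughly 170 mm up. The lid is still open, and the small spatula is where it was. Handing in.

```bash
python3 -c "
from bench import r
print(r.hand_in())"
```

```text
the job is handed in; nothing more can be done
None
```

I slid the lid open to its stop, drew the spatula out handle-first on the slant, and handed in at about 12 s with it held still about 170 mm or more above the worktop; the hand-in gave no verdict.

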